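# Switch on the ring light under its guard

## Robot

A 6-joint arm with a two-finger parallel gripper is mounted at the origin on the work surface. World frame = base frame: x ahead of the robot, y to its left, z up, the work surface at z = 0. Lengths are in m, angles in degrees, forces in N, time in s.
With the tool pointing down it reaches from about 0.35 to 0.975 m from the base axis. Payload 4.9 kg.
Tool frame: the origin (TCP) lies midway between the tips of the shut fingers; the grasp point (between the pads) lies 19 mm behind it (grasp_offset is the distance from the TCP to the grasp point, in m); y points along the fingers, z is the direction in which the jaws open and shut, and the axes are right-handed (so a half turn about y gives the same grasp; the last joint's range is limited). The gripper opens to 85 mm and grips with 20 to 120 N. Pads are 22 mm wide; open, the fingers measure 114 mm over their backs; the gripper's body (76 mm by 85 mm) begins 54 mm behind the grasp point. The pads swing forward as they close: fully open they stand 13 mm farther back than shut.
Start: joints at [63.312, 3.019, 92.412, -0, 84.569, -6.818], TCP at [0.212, 0.588, 0.208] pointing down, gripper open.
Joint ranges: [-172.51, 172.51], [-57.92, 126.97], [3.15, 148.05], [-58.71, 238.71], [5.1, 150.11], [-179.66, 179.66]. Speed limits (degrees/s): [147.25, 147.25, 180, 180, 180, 180].

## Interface

Orientations are given as a 3x3 rotation matrix whose columns are the frame's x, y, z axes.
In Python, from workcell import read_state, grab_frame, job_done, masks_of, pinpoint, grasp_offset gives the robot as it stands. The module is installed in compiled form; this text tells all that it offers.
- The arm moves only by the tool step_arm, never from a script. Its argument "steps" is one flat list of numbers, 7 for each row, row after row: the shift along the tool's x, y, z normalised to -1 to 1, where 1 is 0.2 m, then the turn, a rotation vector about the tool's x, y, z normalised to -1 to 1, where 1 is 180 degrees, then the opening, from -1 (shut) to 1 (fully open). In form: [tx, ty, tz, ax, ay, az, grip, tx, ty, tz, ax, ay, az, grip, ...]. A call has 1 to 5 rows; each row is the pose to reach, as a shift and turn from the pose commanded when the call began, along the tool's axes at that moment, turning the shorter way round; what a row does not reach only later rows make up. A row lasts 1/8 s, in which the tool goes at most 62.5 mm and 10.7 degrees, less where a joint would pass 70% of its speed; a pose out of reach is approached as far as the arm can. A call with a number of a shift or a turn outside -1 to 1 is refused whole. A call with a gripper value outside its range is refused whole. The fingers move at their own pace and stop on an object; the grip force is fixed at half the most. Time passes only in rows, so rows that repeat a pose let the fingers close. It gives the time, the measured TCP pose, the force and the opening at its end, in the units of the state.
- read_state(): the state, without advancing time (a new reading comes with each control period).
- grab_frame(name): name is "scene" or "top"; returns a dict with "img" (384x512x3 uint8, blue, green, red), "z_map" (384x512 float32, m along the optical axis (not along the pixel's ray), 0 where there is no reading), "fovy" (degrees; the focal length in pixels is half the picture's height over the tangent of half this angle, whatever the lens; pixels are square), "cx", "cy" (the principal point, pixels), "R" (3x3) and "t" (3): a world point X has camera coordinates R X + t. Camera axes: x right, y down, z forward; pixel columns grow to the right and rows downward; lengths in m; the calibration is good to about 2 mm. A picture is of the moment at which its call begins.
- job_done(): hands the job in, once; it reports no verdict.
Trained networks look in a picture, given as the dict that the camera call returned (one of the last four; its "shot" number tells which), for a name from the list of things; names that differ only in an ending like _2 or _b are one class to them, and where a whole thing is asked for, a point or a joint stands for the part that bears it (a point fixed in the world has none). Each returns a list of dicts, best first, with "conf" (0 to 1); they miss things now and then, are a little off and sometimes report something else, mostly with a low value. They report only what shows in the picture. A call takes as long as a camera call. They do not tell look-alikes from the thing itself.
- masks_of(picture, name): "region" (384x512 bool, what is visible of it).
- pinpoint(picture, name): "location" ([x, y, z] in m, in world coordinates, good to about 4 mm: a listed point, or the origin of a listed thing).
The state is a dict: "time_s": time; "q": joint angles; "qvel": joint speeds; "joint_efforts": joint torques, N m; "ee_pos": TCP position; "eef_rot": TCP orientation; "contact_force": force on the tool from outside, world axes, zero at the start; "ft_torque": the same for the moment, N m; "gripper_width": opening from 0.0 (shut) to 1.0 (fully open).
Only numpy, scipy, OpenCV 4.12 (cv2) and the standard library are available. Lean on these libraries where they do the work, as an engineer would, in place of code of your own. Each camera call takes 0.05 s, during which the arm holds its last target. There are 200 camera calls.

## Task

Switch on the inspection ring light at its controller: lift the hinged guard with a finger, flip the toggle under it over to ON (towards the guard's hinge), then draw the finger out and let the guard drop shut over the switched-on toggle. Leave the dimmer knob and everything standing or lying around the controller as they are.

Things in the scene. Friction and masses are not known exactly. Their poses are not given: they have to be found in the camera images.
- controller: Ring light controller: grey bench box with aluminium top, screwed down, 150 (x) by 200 (y) by 80 mm. Origin: centre of its underside, on the bench; z up; its front faces its own -x, roughly to the robot. In its frame (mm): top z 80, front face x -75. Guarded switch at the top's front edge, y 10 to 70, on a plate x -75 to -21, 4 mm thick. The space in front is free.
- guard (a joint): Opening of the guard, rad: 0 shut, front end swings up and back, stop 1.5. Black hood, 2.5 mm wall, open below and behind, 60 mm wide (55 inside); shut it spans controller x -75 to -24, top 40 mm above the box, front and side walls end 6 mm above it. 50 g and a light spring: 0.5 N at its front lip lifts it. It never stays open but drops shut: keep it up on the finger's back while flipping the toggle.
- guard_lip (a point): Middle of the lower front edge of the lip that sticks out 13 mm at the foot of the guard's front wall (42 mm wide, 3 mm thick, in front of the box's front face, so with free air beneath). Moves with the guard. Shut: (-88, 40, 86) mm in the controller's frame, 61 mm in front of the hinge pin and 4 mm lower.
- guard_hinge (a point): Middle of the guard's hinge pin, on its axis, at the rear of the guard: (-27, 40, 90) mm in the controller's frame. The pin lies along y.
- toggle (a joint): Toggle angle, rad: 0 OFF, leaning 0.3 to the front; 0.6 ON, leaning 0.3 back to the guard's hinge. Snaps over centre: past 0.3 it goes to ON by itself, short of that it springs back. Some 3 N, 18 mm above the pivot, moves it. Steel bat 28 mm from pivot to tip, 8 mm thick at the foot, 11 near the tip; pivot at (-55, 40, 86) mm in the controller's frame. The shut guard clears it ON and OFF.
- toggle_tip (a point): Centre of the free end of the toggle bat; in the controller's frame about (-63, 40, 113) mm OFF and (-47, 40, 113) mm ON.
- dimmer_mark (a point): White pointer mark on the top rim of the dimmer, a dark knob of 32 mm diameter standing 18 mm above the controller's top at (20, -50) mm in its frame; 14 mm from the knob's axis; turns with it.
- lens: Black telecentric lens standing upright on its wide end beside the controller: 62 mm diameter below, 31 mm at the top, 148 mm tall, 0.5 kg, loose. Origin at the centre of its foot.
- pen_pot: Square dark wooden pen pot with four pens, 75 by 75 by 90 mm (pens reach 150 mm), loose, beside the controller. Origin at the centre of its underside.
- spacer: Aluminium lens spacer ring, 36 mm outside diameter, 14 mm high, lying loose on the controller's top behind the switch, towards the middle. Origin at the centre of its underside.
- driver: Screwdriver with a grey handle, 170 mm long, lying loose on the bench behind the controller. Origin under its middle; handle towards its own -x.
Not all that is in view belongs to the job. Leave any white or yellow look-alike of the pen_pot alone. Leave any turquoise look-alike of the lens alone.

How it is judged (in metres and radians):
On the way, in this order (a step that is already met when the one before it is completed fails the run):
1. the guard is lifted with the toggle still off (value of joint guard above 0.3 rad and value of joint toggle below 0.2 rad), for 0.1 s.
2. the toggle is flipped to ON under the raised guard (value of joint toggle above 0.52 rad and value of joint guard above 0.15 rad), for 0.1 s.
3. the guard has dropped shut, the fingers clear of it, the toggle still ON (value of joint guard below 0.05 rad and value of joint toggle above 0.52 rad and contact force between the fingers and controller below 0.1 N), for 0.2 s.
At the end, for the whole second after the job is handed in: The toggle is fully over at ON (above 0.52 of 0.6 rad), the guard is shut (below 0.05 rad), the dimmer mark is within 5 mm of where it was, and the lens, pen pot, spacer ring and screwdriver are within 20 mm of where they were, lens and pot upright (value of joint toggle above 0.52 rad and value of joint guard below 0.05 rad and distance of dimmer_mark from where it was at the start of the episode below 0.005 m and distance of each of lens, pen_pot, spacer, driver from where it was at the start of the episode below 0.02 m and angle between each of lens, pen_pot's own z axis and vertical below 0.2 rad); the robot touches nothing.
It fails at once if the dimmer is turned (distance of dimmer_mark from where it was at the start of the episode above 0.005 m).
It fails at once if a thing around the controller is lifted, carried or shoved away (distance of any of lens, pen_pot, spacer, driver from where it was at the start of the episode above 0.02 m).
It fails at once if the lens or the pen pot is tipped (angle between any of lens, pen_pot's own z axis and vertical above 0.2 rad).
It also fails if it takes over 35 s, if anything falls off the work surface, if the arm or the gripper's body presses on something with over 40 N, if the wrist force passes 120 N, or if a joint passes its speed limit or range.

## Working session

There is one attempt and no reset: what is moved stays moved. The work goes in short steps, Python scripts to look and compute and a tool call to move; the robot and the scene stay as the last step left them, time stands still between calls to the robot, and variables do not carry over. Pictures are saved under pics/ and viewed, about 8 in all and at most 12, crops included, and the job is handed in when it is done.

Besides the shell and the picture viewer there is one more tool, called by a JSON object that holds its "name" and its "arguments", one argument or row to a line. step_arm: Moves the arm, as the interface text tells. Scaled input: -1 to 1 covers 0.2 m each way for a shift and 180 degrees each way for a turn. Its arguments: {"type":"object","properties":{"steps":{"type":"array","items":{"type":"number"}}},"required":["steps"]}

```bash
mkdir -p pics; cat > h.py <<'E'
import numpy as np, cv2
from workcell import *
def K(p):
    f=p["img"].shape[0]/2/np.tan(np.radians(p["fovy"]/2)); return f,p["cx"],p["cy"]
def cloud(p):
    f,cx,cy=K(p); z=p["z_map"]; v,u=np.mgrid[:384,:512]
    c=np.stack([(u-cx)/f*z,(v-cy)/f*z,z],-1); return (c-p["t"])@p["R"]
E
python3 - <<'E'
from h import *
np.set_printoptions(precision=4,suppress=True)
s=read_state();print(s["time_s"],s["ee_pos"],s["eef_rot"],s["gripper_width"],grasp_offset)
ims=[]
for n in("scene","top"):
    p=grab_frame(n);ims.append(p["img"]);print(n,p["R"],p["t"],p["fovy"])
    for k in("controller","guard_lip","guard_hinge","toggle_tip","dimmer_mark","lens","pen_pot","spacer","driver"):
        print(k,[(np.array(d["location"]).round(4),round(d["conf"],2)) for d in pinpoint(p,k)[:3]])
cv2.imwrite("pics/s.png",cv2.resize(ims[0],(800,600)))
cv2.imwrite("pics/t.png",cv2.resize(ims[1],(800,600)))
E
```

```text
0.0 [0.2121 0.5872 0.2062] [[ 0.9405 -0.001   0.3399]
 [-0.3399 -0.0018  0.9405]
 [-0.0003 -1.     -0.0021]] 1.0007386119918655 0.0187
scene [[-0.4797  0.8773 -0.0154]
 [ 0.5471  0.2854 -0.7869]
 [-0.686  -0.3859 -0.6169]] [ 0.2532 -0.2909  1.5793] 44.50048146458146
controller [(array([0.6215, 0.1265, 0.0021]), 0.56)]
guard_lip [(array([0.5394, 0.1711, 0.0821]), 0.95)]
guard_hinge [(array([0.5995, 0.1677, 0.0886]), 0.64), (array([0.6359, 0.0594, 0.0985]), 0.35)]
toggle_tip []
dimmer_mark [(array([0.6394, 0.059 , 0.0985]), 0.52)]
lens [(array([ 0.5879,  0.4016, -0.0004]), 0.91), (array([0.6156, 0.2833, 0.0021]), 0.81)]
pen_pot [(array([ 0.6255, -0.2076, -0.    ]), 0.91), (array([ 0.6199, -0.0474,  0.0043]), 0.89), (array([ 0.7475, -0.1312,  0.0013]), 0.89)]
spacer [(array([0.6729, 0.1153, 0.0805]), 0.7)]
driver [(array([0.758 , 0.1341, 0.0026]), 0.85)]
top [[-0.0208 -0.9997 -0.013 ]
 [-0.9914  0.0224 -0.1293]
 [ 0.1296  0.0102 -0.9915]] [0.0927 0.6765 1.1893] 42.53203600358286
controller [(array([0.6277, 0.1273, 0.0018]), 0.76), (array([ 0.6197,  0.2902, -0.002 ]), 0.7)]
guard_lip [(array([0.5415, 0.1684, 0.0826]), 0.66)]
guard_hinge [(array([0.6041, 0.1684, 0.0947]), 0.7)]
toggle_tip []
dimmer_mark [(array([0.6386, 0.0609, 0.0963]), 0.64)]
lens [(array([ 0.6184,  0.2886, -0.0022]), 0.86), (array([0.5855, 0.4013, 0.0023]), 0.73)]
pen_pot [(array([ 0.7481, -0.1315,  0.0044]), 0.85), (array([ 0.6152, -0.0481, -0.002 ]), 0.75), (array([ 0.6335, -0.2113,  0.0003]), 0.56)]
spacer [(array([0.6745, 0.1174, 0.0781]), 0.5)]
driver [(array([ 0.7527,  0.1317, -0.0008]), 0.85)]
```

View pics/s.png

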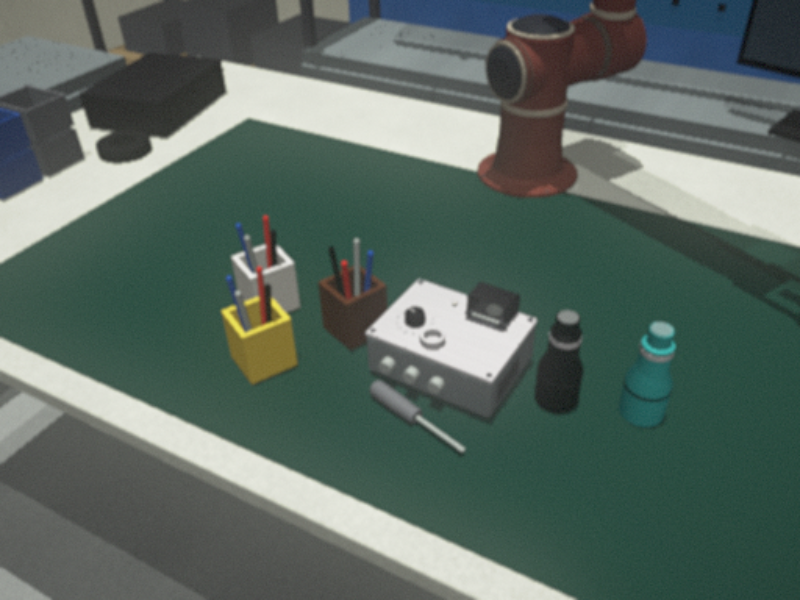

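```bash
python3 - <<'E'
from h import *
np.set_printoptions(precision=4,suppress=True)
p=grab_frame("top"); P=cloud(p)
# top of box plate
m=(abs(P[...,2]-.08)<.006)&(abs(P[...,0]-.62)<.13)&(abs(P[...,1]-.127)<.16)
n,l,st,_=cv2.connectedComponentsWithStats(m.astype(np.uint8)); i=1+np.argmax(st[1:,4]); m=l==i
print(np.median(P[m][:,2]),cv2.minAreaRect((P[m][:,:2]*1000).astype(np.float32)))
g=(abs(P[...,2]-.12)<.006)&(abs(P[...,0]-.57)<.06)&(abs(P[...,1]-.168)<.06)
print(np.median(P[g][:,2]),cv2.minAreaRect((P[g][:,:2]*1000).astype(np.float32)))
E
```

```text
0.0805815943754341 ((625.9083862304688, 125.75260162353516), (200.2534637451172, 150.3218231201172), 87.73899841308594)
0.12063381738287025 ((577.857177734375, 167.12660217285156), (60.41917419433594, 49.1568603515625), 86.27725219726562)
```

The scene view shows the controller (470,340 px) with its black guard on the robot's side (495,305). The black lens is at (560,360) and the brown pot at (352,310). The pinpoint results agree with a controller pose of (0.626, 0.126) and yaw of about -2.3°. Approaching with the tool horizontal needs a wrist roll, so I'll rise first and test the roll.

{"name": "step_arm", "arguments": {
  "steps": [0, -0.3, 0, 0, 0, 0.0, -1, 0, -0.6, 0, 0, 0, 0.05, -1, 0, -0.9, 0, 0, 0, 0.1, -1, 0, -0.9, 0, 0, 0, 0.15, -1, 0, -0.9, 0, 0, 0, 0.2, -1]
}}

```text
time_s: 1.68
ee_pos: [0.2131, 0.5881, 0.3899]
eef_rot: [[0.76, -0.554, 0.34], [-0.272, 0.204, 0.94], [-0.59, -0.807, 0.004]]
contact_force: [-0.9, -0.1, -1.0]
gripper_width: 0.0
```

```bash
python3 - <<'E'
from h import *
np.set_printoptions(precision=4,suppress=True)
s=read_state()
for k in("time_s","q","ee_pos","eef_rot","gripper_width","contact_force"):print(k,repr(s[k]))
E
```

```text
time_s 1.675
q array([ 47.5293,   3.8655,  79.8788,  35.0805, 108.0654, -14.9959])
ee_pos array([0.2131, 0.5881, 0.3899])
eef_rot array([[ 0.7598, -0.5539,  0.3403],
       [-0.2723,  0.2041,  0.9403],
       [-0.5903, -0.8072,  0.0042]])
gripper_width 0.00010333038186677838
contact_force array([-0.8705, -0.1276, -0.9858])
```

```bash
cat > k.py <<'E'
import numpy as np
from scipy.spatial.transform import Rotation as Ro
from scipy.optimize import least_squares
def E(a,d): return Ro.from_euler(a,d,degrees=True).as_matrix()
Z=np.array([0,0,1.]);X=np.array([1.,0,0]);Y=np.array([0,1.,0])
def fk(q,p,s4=1,s6=1):
    h,a1,a2,a3,d,d6,e=p
    A=E('z',q[0]);pos=A@(a1*X+d*Y)+h*Z
    A=A@E('y',q[1]);pos=pos+A@(a2*Z)
    A=A@E('y',q[2]);pos=pos+A@(a3*Z+e*X);pw=pos
    A=A@E('z',s4*q[3])@E('y',q[4]);pos=pos+A@(d6*Z)
    A=A@E('z',s6*q[5])
    return pos,A,pw
D=[([63.312,3.019,92.412,0,84.569,-6.818],[.2121,.588,.2075],[[.9405,-.001,.3399],[-.3399,-.0018,.9405],[-.0003,-1,-.0021]]),
([47.5293,3.8655,79.8788,35.0805,108.0654,-14.9959],[.2131,.5881,.3899],[[.7598,-.5539,.3403],[-.2723,.2041,.9403],[-.5903,-.8072,.0042]])]
E
python3 - <<'E'
from k import *
np.set_printoptions(precision=4,suppress=True)
for s4 in(1,-1):
  for s6 in (1,-1):
    print(s4,s6,[ (fk(q,np.zeros(7),s4,s6)[1].T@np.array(R)).round(2).tolist() for q,_,R in D])
f=lambda p:np.concatenate([fk(q,p)[0]-x for q,x,_ in D]+[1e-3*(p-np.array([.35,0,.4,.4,0,.2,0]))])
r=least_squares(f,np.array([.35,0,.4,.4,0,.2,0]));print(r.x,r.fun[:6])
E
```

```text
1 1 [[[0.0, 0.0, -1.0], [-1.0, 0.0, -0.0], [0.0, 1.0, 0.0]], [[-0.0, -0.0, -1.0], [-1.0, -0.0, -0.0], [0.0, 1.0, 0.0]]]
1 -1 [[[-0.24, 0.0, -0.97], [-0.97, -0.0, 0.24], [0.0, 1.0, 0.0]], [[-0.5, -0.0, -0.87], [-0.87, -0.0, 0.5], [0.0, 1.0, 0.0]]]
-1 1 [[[0.0, 0.0, -1.0], [-1.0, 0.0, -0.0], [0.0, 1.0, 0.0]], [[-0.44, -0.04, -0.9], [-0.38, 0.91, 0.14], [0.81, 0.4, -0.42]]]
-1 -1 [[[-0.24, 0.0, -0.97], [-0.97, -0.0, 0.24], [0.0, 1.0, 0.0]], [[-0.57, 0.42, -0.71], [-0.11, 0.81, 0.57], [0.81, 0.4, -0.42]]]
[0.307  0.0037 0.3604 0.6101 0.0746 0.3026 0.0995] [ 0.  0.  0. -0. -0. -0.]
```

{"name": "step_arm", "arguments": {
  "steps": [0.2, -0.15, -0.1, 0, 0, 0.05, -1, 0.4, -0.3, -0.2, 0, 0, 0.1, -1, 0.5, -0.38, -0.3, 0, 0, 0.15, -1, 0.5, -0.38, -0.3, 0, 0, 0.2, -1]
}}

```text
time_s: 2.17
ee_pos: [0.3126, 0.4872, 0.3905]
eef_rot: [[0.287, -0.894, 0.344], [-0.104, 0.328, 0.939], [-0.952, -0.305, 0.001]]
contact_force: [0.5, 0.1, -1.2]
gripper_width: 0.001
```

```bash
cat >> k.py <<'E'
M=np.array([[0,0,-1.],[-1,0,0],[0,1,0]])
def fit(extra=[]):
    DD=D+extra; p0=np.array([.35,0,.4,.4,0.075,.2,0])
    f=lambda p:np.concatenate([fk(q,p)[0]-x for q,x,_ in DD]+[1e-3*(p-p0)])
    return least_squares(f,p0)
def ik(pos,R,p,q0):
    f=lambda q:np.concatenate([(fk(q,p)[0]-pos)*10,(Ro.from_matrix(R.T@fk(q,p)[1]@M)).as_rotvec()])
    r=least_squares(f,q0,bounds=([-172,-57,4,-58,6,-179],[172,126,147,238,149,179]),x_scale=30.);return r.x,np.abs(r.fun).max()
E
python3 - <<'E'
from k import *
import json
from workcell import read_state
np.set_printoptions(precision=4,suppress=True)
s=read_state();x=(list(s["q"]),list(s["ee_pos"]),np.array(s["eef_rot"]).tolist());json.dump([x],open("d.json","w"))
print(s["time_s"],*x)
r=fit([x]);p=r.x;print(p,np.abs(r.fun[:9]).max())
c=np.radians(-2.3);f=np.array([np.cos(c),np.sin(c),0]);l=np.array([-np.sin(c),np.cos(c),0])
for pitch in(0,10,20):
  t=np.radians(pitch);y=f*np.cos(t)-Z*np.sin(t)
  for sg in(1,-1):
    R=np.stack([sg*np.cross(y,l),y,sg*l],1)
    for dx in(-.06,-.13):
      for q0 in([10,0,130,180,50,0],[10,-20,130,150,50,90],[10,-20,130,150,50,-90]):
        pos=np.array([.626,.126,.1])+dx*f+.04*l
        q,e=ik(pos,R,p,np.array(q0,float));print(pitch,sg,dx,q.round(1),round(e,4),'elbow..wrist z',fk(q,p)[2].round(3)) if e<.01 else 0
E
```

```text
2.175 [np.float64(27.514664019340568), np.float64(13.987548468059638), np.float64(82.95202341269469), np.float64(61.60489038758332), np.float64(126.87564016501719), np.float64(-23.547108862050024)] [np.float64(0.31262818103346096), np.float64(0.4871596819568215), np.float64(0.3905248614976557)] [[0.28669579322973654, -0.89416282379712, 0.34391622044261466], [-0.10442455606853054, 0.3276800358268507, 0.9390001630513195], [-0.9523135167759946, -0.30512069523333685, 0.0005719318689293813]]
[0.239  0.0006 0.4246 0.6095 0.0745 0.3029 0.0952] 0.00011229775392565533
0 1 -0.06 [ 20.8   7.2 139.2 207.2  59.4  75.4] 0.0 elbow..wrist z [0.265 0.181 0.1  ]
0 1 -0.06 [ 20.8   7.2 139.2 207.2  59.4  75.4] 0.0 elbow..wrist z [0.265 0.181 0.1  ]
0 1 -0.13 [ 27.1   0.8 146.4 213.8  61.8  72.4] 0.0 elbow..wrist z [0.195 0.183 0.1  ]
0 1 -0.13 [ 27.1   0.8 146.4 213.8  61.8  72.4] 0.0 elbow..wrist z [0.195 0.183 0.1  ]
0 -1 -0.06 [  20.8    7.2  139.2  207.2   59.4 -104.6] 0.0 elbow..wrist z [0.265 0.181 0.1  ]
0 -1 -0.06 [  20.8    7.2  139.2  207.2   59.4 -104.6] 0.0 elbow..wrist z [0.265 0.181 0.1  
[... 599 characters left out ...]
.6 -113.5] 0.0 elbow..wrist z [0.27  0.18  0.153]
10 -1 -0.06 [  20.5   -4.4  141.2  215.1   41.6 -113.5] 0.0 elbow..wrist z [0.27  0.18  0.153]
10 -1 -0.06 [  20.5   -4.4  141.2  215.1   41.6 -113.5] 0.0 elbow..wrist z [0.27  0.18  0.153]
20 1 -0.06 [ 19.6 -13.2 141.  233.   26.   47.9] 0.0 elbow..wrist z [0.283 0.18  0.204]
20 1 -0.06 [ 19.6 -13.2 141.  233.   26.   47.9] 0.0 elbow..wrist z [0.283 0.18  0.204]
20 -1 -0.06 [  19.6  -13.2  141.   233.    26.  -132.1] 0.0 elbow..wrist z [0.283 0.18  0.204]
20 -1 -0.06 [  19.6  -13.2  141.   233.    26.  -132.1] 0.0 elbow..wrist z [0.283 0.18  0.204]
20 -1 -0.06 [  19.6  -13.2  141.   233.    26.  -132.1] 0.0 elbow..wrist z [0.283 0.18  0.204]
```

```bash
cat > plan.py <<'E'
from k import *
import json
from workcell import read_state
np.set_printoptions(precision=3,suppress=True,linewidth=150)
p=fit(json.load(open("d.json"))).x
c=np.radians(-2.3);f=np.array([np.cos(c),np.sin(c),0]);l=np.array([-np.sin(c),np.cos(c),0])
def W(x,y,z): return np.array([.626,.126,0])+x*f+y*l+z*Z
def Rt(pitch,yaw=0):
    t=np.radians(pitch);u=E('z',yaw)@f;y=u*np.cos(t)-Z*np.sin(t);ll=E('z',yaw)@l
    return np.stack([-np.cross(y,ll),y,-ll],1)
def cmd(pos,R,P0,R0):
    return np.concatenate([R0.T@(pos-P0)/.2,Ro.from_matrix(R0.T@R).as_rotvec()/np.pi])
E
python3 - <<'E'
from plan import *
s=read_state();q=s["q"];P0=np.array(s["ee_pos"]);R0=np.array(s["eef_rot"])
for pitch in (5,8):
  q=s["q"];R1=Rt(pitch);P1=W(-.105,.04,.2)
  rv=Ro.from_matrix(R0.T@R1).as_rotvec();print("turn",np.degrees(np.linalg.norm(rv)),cmd(P1,R1,P0,R0))
  for a in np.linspace(0,1,9):
    q,e=ik(P0+a*(P1-P0),R0@Ro.from_rotvec(a*rv).as_matrix(),p,np.clip(q,-170,230));print(round(a,2),q,round(e,4),fk(q,p)[2])
  for x,z in((-.105,.14),(-.105,.068),(-.08,.068),(-.08,.1),(-.055,.1)):
    q,e=ik(W(x,.04,z),R1,p,q);print(x,z,q,round(e,4),fk(q,p)[2])
E
```

```text
turn 162.29202328814944 [ 1.374 -1.168 -1.128  0.884  0.178  0.015]
0.0 [ 27.513  13.986  82.945  61.61  126.881 -23.538] 0.0 [0.583 0.388 0.483]
0.12 [ 17.835   3.814  96.948  65.087 115.604 -23.569] 0.0 [0.558 0.258 0.455]
0.25 [  8.557  -6.694 110.373  69.572 104.716 -23.16 ] 0.0 [0.504 0.151 0.424]
0.38 [  0.284 -17.946 123.264  74.882  93.599 -21.935] 0.0 [0.432 0.077 0.39 ]
0.5 [ -5.867 -30.581 135.594  80.616  80.962 -19.218] 0.0 [0.354 0.038 0.355]
0.62 [ -7.801 -45.034 147.     85.518  64.317 -14.078] 0.0017 [0.284 0.036 0.32 ]
0.75 [ -8.248 -46.98  147.     78.632  54.615  -3.764] 0.1779 [0.282 0.034 0.329]
0.88 [ 23.384 -46.578 147.    -58.     17.221 147.699] 0.2415 [0.222 0.177 0.327]
1.0 [ 17.462 -43.85  147.    -58.     15.94  153.504] 0.2822 [0.243 0.155 0.314]
-0.105 0.14 [ 15.516 -36.758 147.    -58.     11.712 154.21 ] 0.3694 [0.255 0.148 0.279]
-0.105 0.068 [ 12.769 -28.293 147.    -58.      6.    153.966] 0.4697 [0.265 0.136 0.237]
-0.08 0.068 [ 12.141 -23.1   143.076 -58.      6.    153.989] 0.4913 [0.292 0.139 0.243]
-0.08 0.1 [ 12.126 -28.103 144.5   -58.     
[... 658 characters left out ...]
0.038 0.33 ]
0.75 [ -6.287 -49.814 147.     73.135  51.526   3.716] 0.1389 [0.275 0.045 0.342]
0.88 [ 22.767 -47.296 147.    -51.912  17.153 141.657] 0.2049 [0.223 0.174 0.33 ]
1.0 [ 17.666 -43.87  147.    -58.     16.378 153.736] 0.2332 [0.242 0.155 0.314]
-0.105 0.14 [ 15.742 -36.794 147.    -58.     12.195 154.513] 0.3204 [0.254 0.149 0.279]
-0.105 0.068 [ 12.77  -28.204 147.    -58.      6.    154.195] 0.4192 [0.265 0.136 0.236]
-0.08 0.068 [ 12.149 -22.83  142.946 -58.      6.    154.211] 0.4417 [0.293 0.139 0.242]
-0.08 0.1 [ 12.134 -27.805 144.355 -58.      6.    153.578] 0.3798 [0.283 0.137 0.257]
-0.055 0.1 [ 11.57  -22.399 140.241 -58.      6.    153.612] 0.4019 [0.312 0.14  0.263]
```

```bash
python3 - <<'E'
from plan import *
q00=np.array([22,2,143,208,55,-105.])
for pitch in (0,4,8):
  for yaw in(0,-8):
    q=q00
    for x,z in((-.055,.1),(-.08,.1),(-.08,.068),(-.105,.068),(-.12,.068),(-.105,.1),(-.105,.14)):
      q,e=ik(W(x,.04,z),Rt(pitch,yaw),p,q);print(pitch,yaw,x,z,q,round(e,4),fk(q,p)[2])
s=read_state();q0=np.array(s["q"])
q1,e=ik(W(-.115,.04,.075),Rt(4),p,q00);print(q1,e)
for a in np.linspace(0,1,9):
  x,A,w=fk(q0+a*(q1-q0),p);print(round(a,2),x,A[:,2],w)
E
```

```text
0 0 -0.055 0.1 [  20.48     7.628  138.661  206.787   59.222 -104.485] 0.0 [0.27 0.18 0.1 ]
0 0 -0.08 0.1 [  22.365    5.405  141.3    208.783   60.075 -105.326] 0.0 [0.245 0.181 0.1  ]
0 0 -0.08 0.068 [  22.365   13.236  139.186  207.387   65.12  -102.296] 0.0 [0.245 0.181 0.068]
0 0 -0.105 0.068 [  24.543   11.602  141.59   209.554   66.271 -102.853] 0.0 [0.22  0.182 0.068]
0 0 -0.12 0.068 [  26.016   10.633  142.982  211.025   66.969 -103.242] 0.0 [0.205 0.183 0.068]
0 0 -0.105 0.1 [  24.543    3.118  143.871  211.111   60.916 -106.349] 0.0 [0.22  0.182 0.1  ]
0 0 -0.105 0.14 [  24.543   -7.707  146.241  214.033   53.785 -111.753] 0.0 [0.22  0.182 0.14 ]
0 -8 -0.055 0.1 [  26.827   10.624  134.898  222.564   63.17  -112.514] 0.0 [0.275 0.222 0.1  ]
0 -8 -0.08 0.1 [  28.972    8.729  137.304  224.594   64.372 -113.095] 0.0 [0.25  0.223 0.1  ]
0 -8 -0.08 0.068 [  28.972   15.726  135.402  223.037   68.05  -109.24 ] 0.0 [0.25  0.223 0.068]
0 -8 -0.105 0.068 [  31.394   14.296  137.592  225.283   69.4   -109.562] 0.0 [0.225 0.224 0.068]
0 -8 -0.12 0.068 [  32.998   13.463  138.846  22
[... 2914 characters left out ...]
0.009 [0.227 0.221 0.18 ]
[  25.436    3.327  144.536  213.16    58.08  -106.958] 6.106226635438361e-14
0.0 [0.313 0.487 0.39 ] [-0.894  0.328 -0.305] [0.583 0.388 0.483]
0.12 [0.303 0.536 0.411] [-0.837  0.546 -0.032] [0.557 0.371 0.42 ]
0.25 [0.325 0.565 0.439] [-0.657  0.707  0.26 ] [0.524 0.35  0.361]
0.38 [0.376 0.565 0.457] [-0.359  0.785  0.504] [0.485 0.327 0.304]
0.5 [0.445 0.534 0.447] [0.018 0.765 0.644] [0.439 0.302 0.252]
0.62 [0.513 0.47  0.399] [0.41  0.647 0.643] [0.389 0.275 0.204]
0.75 [0.558 0.381 0.314] [0.741 0.449 0.5  ] [0.334 0.245 0.162]
0.88 [0.561 0.277 0.2  ] [0.948 0.206 0.244] [0.274 0.215 0.126]
1.0 [0.513 0.171 0.075] [ 0.997 -0.04  -0.07 ] [0.211 0.183 0.096]
```

```bash
cat >> plan.py <<'E'
qv,ev=ik(W(-.12,.14,.09),Rt(6),p,np.array([35,5,140,210,57,-107.]))
def rows(n,k=5,qt=qv):
    s=read_state();q0=np.array(s["q"]);P0=np.array(s["ee_pos"]);R0=np.array(s["eef_rot"]);o=[]
    for i in range(1,k+1):
        x,A,w=fk(q0+i/n*(qt-q0),p);o.append(cmd(x,A@M,P0,R0));print(x,A[:,2],w,o[-1])
E
python3 - <<'E'
from plan import *
print(qv,ev); rows(20,20)
E
```

```text
[  41.12     6.093  136.029  233.491   58.263 -119.75 ] 2.4853417804934783e-10
[0.3   0.515 0.402] [-0.89   0.414 -0.191] [0.57 0.39 0.46] [-0.089  0.083  0.112  0.029 -0.046  0.035]
[0.293 0.54  0.418] [-0.869  0.491 -0.066] [0.556 0.392 0.438] [-0.188  0.134  0.215  0.063 -0.087  0.069]
[0.29  0.561 0.436] [-0.827  0.558  0.067] [0.541 0.392 0.416] [-0.288  0.151  0.31   0.101 -0.124  0.101]
[0.294 0.578 0.455] [-0.764  0.613  0.2  ] [0.525 0.392 0.394] [-0.382  0.134  0.395  0.144 -0.157  0.13 ]
[0.303 0.59  0.473] [-0.679  0.655  0.331] [0.509 0.392 0.373] [-0.461  0.084  0.468  0.192 -0.184  0.156]
[0.318 0.597 0.489] [-0.574  0.683  0.452] [0.492 0.39  0.352] [-0.519  0.004  0.527  0.243 -0.205  0.179]
[0.339 0.599 0.501] [-0.448  0.697  0.559] [0.475 0.388 0.332] [-0.549 -0.103  0.571  0.297 -0.221  0.197]
[0.364 0.596 0.508] [-0.307  0.697  0.648] [0.457 0.385 0.312] [-0.545 -0.23   0.598  0.354 -0.23   0.211]
[0.392 0.588 0.509] [-0.153  0.683  0.715] [0.438 0.381 0.293] [-0.504 -0.369  0.608  0.413 -0.232  0.22 ]
[0.421 0.574 0.503] [0.009 0.655 0.756] [0.419 0.376 0.274] [
[... 385 characters left out ...]
33 0.646] [0.338 0.349 0.205] [ 0.267 -0.994  0.338  0.699 -0.136  0.185]
[0.545 0.448 0.357] [0.751 0.357 0.555] [0.318 0.34  0.189] [ 0.513 -1.052  0.216  0.747 -0.096  0.164]
[0.554 0.414 0.309] [0.851 0.277 0.445] [0.296 0.33  0.174] [ 0.774 -1.076  0.072  0.789 -0.049  0.138]
[0.556 0.379 0.256] [0.927 0.196 0.319] [0.275 0.319 0.16 ] [ 1.044 -1.062 -0.091  0.824  0.004  0.109]
[0.55  0.342 0.201] [0.977 0.114 0.182] [0.254 0.308 0.146] [ 1.315 -1.008 -0.272  0.852  0.061  0.078]
[0.535 0.306 0.146] [0.999 0.035 0.04 ] [0.232 0.296 0.134] [ 1.579 -0.916 -0.468  0.871  0.122  0.046]
[0.512 0.271 0.09 ] [ 0.994 -0.04  -0.105] [0.211 0.283 0.122] [ 1.829 -0.786 -0.675  0.882  0.186  0.014]
```

{"name": "step_arm", "arguments": {
  "steps": [-0.09, 0.083, 0.112, 0.029, -0.046, 0.035, -1, -0.188, 0.134, 0.215, 0.063, -0.087, 0.069, -1, -0.288, 0.151, 0.31, 0.101, -0.124, 0.101, -1, -0.382, 0.134, 0.395, 0.144, -0.157, 0.13, -1, -0.461, 0.084, 0.468, 0.192, -0.184, 0.156, -1]
}}

```text
time_s: 2.8
ee_pos: [0.3005, 0.5923, 0.4733]
eef_rot: [[0.194, -0.699, 0.688], [0.578, 0.648, 0.495], [-0.792, 0.302, 0.531]]
contact_force: [-0.4, 0.1, 0.1]
gripper_width: -0.006
```

```bash
python3 - <<'E'
from plan import *
print(read_state()["q"]);rows(15,6)
E
```

```text
[ 31.089  12.134  95.201 102.861 110.009 -46.366]
[0.315 0.6   0.49 ] [-0.597  0.679  0.428] [0.495 0.394 0.36 ] [-0.029 -0.     0.112  0.05  -0.029  0.018]
[0.335 0.603 0.503] [-0.473  0.696  0.54 ] [0.478 0.392 0.339] [-0.053 -0.041  0.221  0.102 -0.055  0.029]
[0.359 0.6   0.511] [-0.333  0.698  0.634] [0.46  0.389 0.318] [-0.069 -0.123  0.319  0.157 -0.078  0.035]
[0.387 0.592 0.512] [-0.178  0.686  0.706] [0.441 0.384 0.298] [-0.07  -0.244  0.4    0.212 -0.096  0.035]
[0.417 0.579 0.506] [-0.015  0.66   0.751] [0.422 0.38  0.279] [-0.056 -0.4    0.457  0.268 -0.111  0.029]
[0.448 0.562 0.493] [0.151 0.621 0.769] [0.402 0.374 0.26 ] [-0.023 -0.585  0.484  0.325 -0.121  0.018]
```

{"name": "step_arm", "arguments": {
  "steps": [-0.029, 0, 0.112, 0.05, -0.029, 0.018, -1, -0.053, -0.041, 0.221, 0.102, -0.055, 0.029, -1, -0.069, -0.123, 0.319, 0.157, -0.078, 0.035, -1, -0.07, -0.244, 0.4, 0.212, -0.096, 0.035, -1, -0.056, -0.4, 0.457, 0.268, -0.111, 0.029, -1]
}}

```text
time_s: 3.42
ee_pos: [0.4178, 0.579, 0.5061]
eef_rot: [[0.456, -0.015, 0.89], [0.671, 0.663, -0.333], [-0.585, 0.749, 0.312]]
contact_force: [-0.0, -0.4, -0.1]
gripper_width: -0.001
```

```bash
python3 - <<'E'
from plan import *
print(read_state()["q"]);rows(11,11)
E
```

```text
[ 34.319  10.047 108.898 146.22   92.636 -70.822]
[0.446 0.563 0.494] [0.137 0.627 0.767] [0.404 0.373 0.262] [ 0.047 -0.1    0.131  0.048 -0.017 -0.012]
[0.473 0.544 0.475] [0.287 0.582 0.761] [0.386 0.367 0.245] [ 0.097 -0.236  0.256  0.095 -0.033 -0.03 ]
[0.498 0.521 0.45 ] [0.432 0.529 0.731] [0.367 0.361 0.229] [ 0.152 -0.407  0.366  0.141 -0.047 -0.052]
[0.52  0.495 0.419] [0.567 0.468 0.678] [0.348 0.354 0.213] [ 0.207 -0.612  0.458  0.184 -0.059 -0.078]
[0.538 0.467 0.382] [0.688 0.4   0.605] [0.329 0.346 0.198] [ 0.261 -0.847  0.526  0.226 -0.07  -0.107]
[0.55  0.436 0.339] [0.793 0.329 0.514] [0.31  0.337 0.184] [ 0.31  -1.106  0.566  0.265 -0.078 -0.141]
[0.556 0.404 0.293] [0.878 0.254 0.406] [0.29  0.327 0.17 ] [ 0.352 -1.386  0.574  0.301 -0.084 -0.176]
[0.556 0.371 0.244] [0.941 0.178 0.287] [0.27  0.317 0.157] [ 0.383 -1.68   0.551  0.335 -0.087 -0.215]
[0.548 0.337 0.193] [0.982 0.102 0.16 ] [0.251 0.306 0.145] [ 0.402 -1.982  0.494  0.366 -0.087 -0.255]
[0.533 0.304 0.141] [0.999 0.029 0.028] [0.231 0.295 0.133] [ 0.407 -2.286  0.404  0.395 -0.084 -0.296]
[0.512 0.271 0.09 ] [ 0.994 -0.04  -0.105] [0.211 0.283 0.122] [ 0.397 -2.586  0.283  0.421 -0.078 -0.338]
```

{"name": "step_arm", "arguments": {
  "steps": [0.047, -0.1, 0.131, 0.048, -0.017, -0.012, -1, 0.097, -0.236, 0.256, 0.095, -0.033, -0.03, -1, 0.152, -0.407, 0.366, 0.141, -0.047, -0.052, -1, 0.207, -0.612, 0.458, 0.184, -0.059, -0.078, -1, 0.261, -0.847, 0.526, 0.226, -0.07, -0.107, -1]
}}

```text
time_s: 4.05
ee_pos: [0.5382, 0.4666, 0.3812]
eef_rot: [[0.5, 0.688, 0.526], [0.343, 0.4, -0.85], [-0.795, 0.605, -0.036]]
contact_force: [0.3, 0.0, 0.5]
gripper_width: -0.003
```

```bash
python3 - <<'E'
from plan import *
print(read_state()["q"]);rows(7,7)
E
```

```text
[ 37.395   8.38  121.179 185.889  77.087 -93.089]
[0.549 0.441 0.345] [0.779 0.339 0.528] [0.313 0.338 0.185] [ 0.126 -0.124  0.144  0.032 -0.012 -0.028]
[0.555 0.414 0.306] [0.856 0.275 0.438] [0.296 0.33  0.173] [ 0.249 -0.274  0.284  0.063 -0.023 -0.058]
[0.557 0.385 0.265] [0.917 0.21  0.34 ] [0.279 0.322 0.162] [ 0.369 -0.45   0.415  0.091 -0.033 -0.09 ]
[0.553 0.357 0.222] [0.961 0.145 0.234] [0.262 0.313 0.151] [ 0.482 -0.649  0.536  0.117 -0.043 -0.123]
[0.545 0.328 0.178] [0.989 0.081 0.123] [0.245 0.303 0.141] [ 0.586 -0.87   0.644  0.141 -0.051 -0.158]
[0.531 0.299 0.134] [1.    0.019 0.009] [0.228 0.293 0.131] [ 0.677 -1.11   0.737  0.163 -0.058 -0.194]
[0.512 0.271 0.09 ] [ 0.994 -0.04  -0.105] [0.211 0.283 0.122] [ 0.755 -1.364  0.816  0.183 -0.063 -0.23 ]
```

{"name": "step_arm", "arguments": {
  "steps": [0.126, -0.124, 0.144, 0.032, -0.012, -0.028, -1, 0.249, -0.274, 0.284, 0.063, -0.023, -0.058, -1, 0.369, -0.45, 0.415, 0.091, -0.033, -0.09, -1, 0.482, -0.649, 0.536, 0.117, -0.043, -0.123, -1, 0.586, -0.87, 0.644, 0.141, -0.051, -0.158, -1]
}}

```text
time_s: 4.68
ee_pos: [0.5452, 0.328, 0.1776]
eef_rot: [[0.117, 0.989, 0.09], [0.065, 0.082, -0.994], [-0.991, 0.122, -0.055]]
contact_force: [0.8, 0.5, 0.8]
gripper_width: 0.0
```

```bash
python3 - <<'E'
from plan import *
print(read_state()["q"]);rows(2,2)
E
```

```text
[  40.047    6.881  131.714  219.782   63.626 -112.064]
[0.531 0.299 0.134] [1.    0.02  0.009] [0.228 0.293 0.131] [ 0.201 -0.11   0.148  0.022 -0.009 -0.035]
[0.512 0.271 0.09 ] [ 0.994 -0.04  -0.105] [0.211 0.283 0.122] [ 0.396 -0.243  0.294  0.041 -0.018 -0.071]
```

{"name": "step_arm", "arguments": {
  "steps": [0.1, -0.055, 0.074, 0.011, -0.005, -0.018, -1, 0.201, -0.11, 0.148, 0.022, -0.009, -0.035, -1, 0.3, -0.177, 0.22, 0.032, -0.014, -0.053, -1, 0.396, -0.243, 0.294, 0.041, -0.018, -0.071, -1, 0.396, -0.243, 0.294, 0.041, -0.018, -0.071, -1]
}}

```text
time_s: 5.3
ee_pos: [0.5116, 0.2711, 0.0904]
eef_rot: [[-0.101, 0.994, -0.037], [0.003, -0.036, -0.999], [-0.995, -0.101, 0.0]]
contact_force: [-0.2, 0.5, 1.3]
gripper_width: 0.001
```

```bash
python3 - <<'E'
from plan import *
from h import *
s=read_state();print(s["time_s"],s["q"],s["ee_pos"]);P0=np.array(s["ee_pos"]);R0=np.array(s["eef_rot"])
for x,y,z,pt in((-.12,.04,.09,6),(-.12,.04,.068,6),(-.08,.04,.068,6),(-.08,.04,.098,6),(-.055,.04,.098,6)): print(x,z,cmd(W(x,y,z),Rt(pt),P0,R0))
a=grab_frame("top")["img"]; b=grab_frame("scene")["img"]
cv2.imwrite("pics/a.png",np.hstack([cv2.resize(a[100:330,60:360],(400,307)),cv2.resize(b[80:310,200:500],(400,307))]))
E
```

```text
5.3 [  41.152    6.203  136.038  233.154   58.41  -119.525] [0.512 0.271 0.09 ]
-0.12 0.09 [ 0.002 -0.001  0.502  0.001  0.    -0.001]
-0.12 0.068 [ 0.112  0.01   0.502  0.001  0.    -0.001]
-0.08 0.068 [ 0.091  0.209  0.503  0.001  0.    -0.001]
-0.08 0.098 [-0.058  0.194  0.503  0.001  0.    -0.001]
-0.055 0.098 [-0.071  0.318  0.503  0.001  0.    -0.001]
```

View pics/a.png

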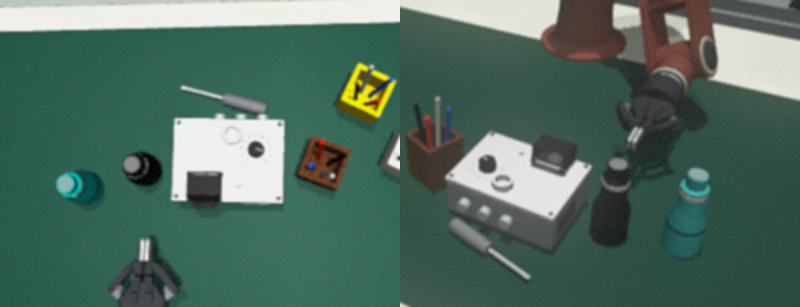

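The top view shows the shut fingertip at (145,240), clear of the box and the lens. The lip is ahead and to the right at (205,205). Next I'll slide over in front of the lip, low.

{"name": "step_arm", "arguments": {
  "steps": [0.06, 0.0, 0.15, 0, 0, 0, -1, 0.11, 0.005, 0.33, 0, 0, 0, -1, 0.115, 0.01, 0.5, 0, 0, 0, -1, 0.115, 0.01, 0.503, 0, 0, 0, -1]
}}

```text
time_s: 5.9
ee_pos: [0.5083, 0.169, 0.068]
eef_rot: [[-0.1, 0.994, -0.04], [0.004, -0.04, -0.999], [-0.995, -0.1, -0.0]]
contact_force: [0.2, -0.5, 0.0]
gripper_width: -0.001
```

```bash
python3 - <<'E'
from plan import *
from h import *
s=read_state();print(s["time_s"],s["q"],s["ee_pos"],s["contact_force"]);P0=np.array(s["ee_pos"]);R0=np.array(s["eef_rot"])
print(R0)
for x,y,z,pt in((-.082,.04,.068,6),(-.08,.04,.098,6),(-.058,.04,.100,6)): print(x,z,cmd(W(x,y,z),Rt(pt),P0,R0))
p1=grab_frame("top"); C=cloud(p1)
d=(C-np.array([.626,.126,0]));xc=d@f;yc=d@l;zc=C[...,2]
for n,m in(("finger",(xc>-.16)&(xc<-.095)&(abs(yc-.04)<.05)&(zc>.04)),("lip",(xc>-.1)&(xc<-.078)&(abs(yc-.04)<.04)&(zc>.075)&(zc<.1)),("guard",(xc>-.08)&(xc<-.02)&(zc>.112)&(zc<.13)&(abs(yc-.04)<.05))):
  print(n,m.sum(),*[np.percentile(v[m],[2,50,98]) for v in(xc,yc,zc)])
for n in("guard_lip","guard_hinge"):
  for r in pinpoint(p1,n)[:1]:
    v=np.array(r["location"])-np.array([.626,.126,0]);print(n,v@f,v@l,v[2],r["conf"])
b=grab_frame("scene")["img"]
cv2.imwrite("pics/b.png",np.hstack([cv2.resize(p1["img"][200:300,110:250],(400,286)),cv2.resize(b[110:210,300:440],(400,286))]))
E
```

```text
5.9 [  25.538    2.34   145.133  214.034   56.109 -107.602] [0.508 0.169 0.068] [ 0.24  -0.48   0.027]
[[-0.1    0.994 -0.04 ]
 [ 0.004 -0.04  -0.999]
 [-0.995 -0.1   -0.   ]]
-0.082 0.068 [-0.019  0.185 -0.009  0.    -0.    -0.001]
-0.08 0.098 [-0.169  0.18  -0.009  0.    -0.    -0.001]
-0.058 0.1 [-0.19   0.289 -0.009  0.    -0.    -0.001]
finger 75 [-0.16  -0.152 -0.143] [0.026 0.038 0.05 ] [0.067 0.081 0.087]
lip 68 [-0.087 -0.083 -0.079] [0.021 0.04  0.059] [0.086 0.091 0.093]
guard 513 [-0.073 -0.052 -0.029] [0.01  0.04  0.068] [0.113 0.12  0.125]
guard_lip -0.08732452130618204 0.03872670885378924 0.0865 0.62
guard_hinge -0.02592984047436923 0.040091687080662526 0.0949 0.82
```

View pics/b.png

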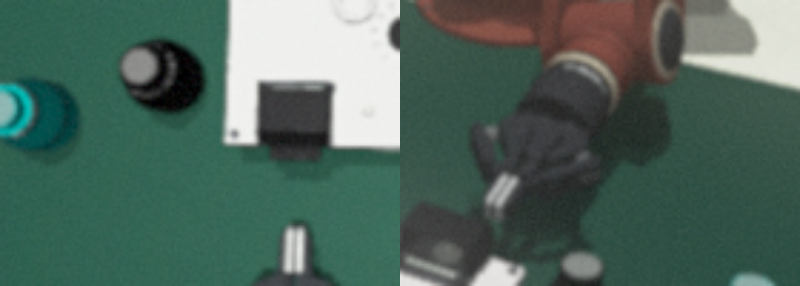

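```bash
python3 - <<'E'
from plan import *
from h import *
s=read_state();P0=np.array(s["ee_pos"]);R0=np.array(s["eef_rot"])
for n in("top","scene"):
  a=grab_frame(n);C=cloud(a);ff,cx,cy=K(a)
  d=(C-np.array([.626,.126,0]));xc=d@f;yc=d@l;zc=C[...,2]
  m=(abs(yc-.038)<.03)&(xc>-.22)&(xc<-.08)&(zc>.02)
  for x in np.arange(-.2,-.08,.008):
    k=m&(abs(xc-x)<.004);
    if k.sum():print(n,round(x,3),k.sum(),"y",yc[k].min(),yc[k].max(),"z",np.percentile(zc[k],[5,50,95]))
  c=a["R"]@P0+a["t"];u=c[:2]/c[2]*ff+[cx,cy];print("tcp px",u)
  u=u.astype(int);I=a["img"][u[1]-40:u[1]+40,u[0]-50:u[0]+50].copy();I=cv2.resize(I,(400,320));cv2.drawMarker(I,(202,162),(0,0,255),0,16)
  cv2.imwrite(f"pics/c_{n}.png",I)
cv2.imwrite("pics/c.png",np.hstack([cv2.imread("pics/c_top.png"),cv2.imread("pics/c_scene.png")]))
E
```

```text
top -0.2 57 y 0.008254650994353432 0.06705711468510567 z [0.071 0.09  0.093]
top -0.192 82 y 0.008260417923477372 0.06716751732007961 z [0.083 0.089 0.092]
top -0.184 66 y 0.01322596701002178 0.06729150710439932 z [0.079 0.086 0.092]
top -0.176 39 y 0.027950461236764892 0.05435803146141034 z [0.081 0.084 0.089]
top -0.168 38 y 0.02800178994218484 0.05517577515592464 z [0.078 0.084 0.088]
top -0.16 45 y 0.028247580746732847 0.055132511514244975 z [0.078 0.081 0.087]
top -0.152 36 y 0.028499670648400185 0.05528049433010159 z [0.074 0.082 0.086]
top -0.144 20 y 0.03498757536916461 0.047979094372341116 z [0.067 0.083 0.087]
top -0.088 23 y 0.020585386646184096 0.05854659601878021 z [0.088 0.09  0.093]
tcp px [212.555 268.648]
scene -0.2 40 y 0.008993853731823521 0.06287810321494398 z [0.08  0.088 0.094]
scene -0.192 54 y 0.009752119510673389 0.06743866760912719 z [0.067 0.087 0.089]
scene -0.184 99 y 0.011373503641195715 0.06751369788085351 z [0.068 0.081 0.089]
scene -0.176 37 y 0.028885256423814197 0.0575234054836277 z [0.073 0.082 0.087]
scene -0.168 27 y 0.029381648823068256 0.055349317129770856 z [0.072 0.082 0.085]
scene -0.16 27 y 0.02795890383064769 0.05595455634573296 z [0.07  0.08  0.084]
scene -0.152 38 y 0.028389916977518546 0.05552736107862255 z [0.066 0.079 0.083]
scene -0.144 54 y 0.030416457139837576 0.054555455059795976 z [0.062 0.075 0.082]
scene -0.136 6 y 0.03651989236966492 0.04435945039175085 z [0.067 0.074 0.08 ]
tcp px [328.169 189.676]
```

View pics/c.png

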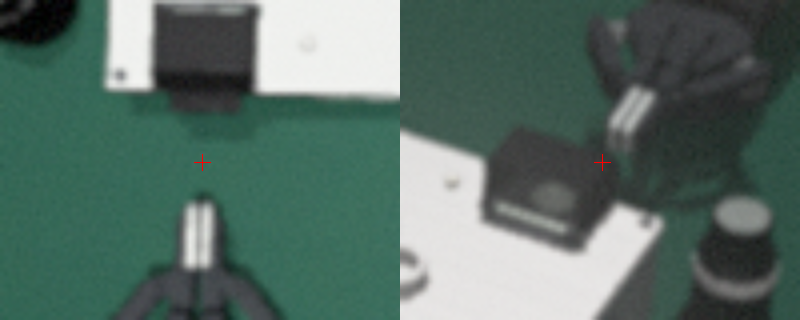

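Depth and pictures agree that the real fingertip is about 20 mm behind the reported TCP: marker at (202,162), tip at (200,197). The top of the finger is at z≈0.082. I'll plan for the real tip, go lower, slide under the lip and lift.

{"name": "step_arm", "arguments": {
  "steps": [0.04, 0.004, 0, 0, 0, 0, -1, 0.03, 0.1, 0, 0, 0, 0, -1, 0.02, 0.2, 0, 0, 0, 0, -1, 0.01, 0.29, 0, 0, 0, 0, -1, 0.01, 0.29, 0, 0, 0, 0, -1]
}}

```text
time_s: 6.82
ee_pos: [0.568, 0.1685, 0.0615]
eef_rot: [[-0.098, 0.994, -0.039], [0.005, -0.038, -0.999], [-0.995, -0.098, -0.001]]
contact_force: [-0.7, -0.9, 0.3]
gripper_width: -0.001
```

```bash
cat > look.py <<'E'
import sys
from plan import *
from h import *
s=read_state();v=np.array(s["ee_pos"])-np.array([.626,.126,0]);print(s["time_s"],"tcp ctrl",v@f,v@l,v[2],"F",s["contact_force"],"q",s["q"])
ims=[]
for n in("top","scene"):
  a=grab_frame(n);C=cloud(a);d=(C-np.array([.626,.126,0]));xc=d@f;yc=d@l;zc=C[...,2]
  m=(abs(yc-.04)<.012)&(xc>-.16)&(xc<-.0)&(zc>.02)
  print(n,[(round(x*1000),*(np.percentile(zc[k],[10,50,90])*1000).round()) for x in np.arange(-.156,-.01,.008) for k in[m&(abs(xc-x)<.004)] if k.sum()>2])
  for k in("guard_lip","toggle_tip"):
    for r in pinpoint(a,k)[:1]: w=np.array(r["location"])-np.array([.626,.126,0]);print(k,w@f,w@l,w[2],r["conf"])
  ff,cx,cy=K(a);c=a["R"]@W(-.08,.04,.1)+a["t"];u=(c[:2]/c[2]*ff+[cx,cy]).astype(int)
  ims.append(cv2.resize(a["img"][u[1]-32:u[1]+32,u[0]-40:u[0]+40],(400,320),interpolation=cv2.INTER_CUBIC))
cv2.imwrite(f"pics/{sys.argv[1]}.png",np.hstack(ims))
E
python3 look.py d
```

```text
6.825 tcp ctrl -0.0596317598820616 0.04017569589607649 0.06145492705869471 F [-0.721 -0.935  0.302] q [  20.727    9.427  138.468  208.16    55.247 -104.527]
top [(-156, np.float64(80.0), np.float64(87.0), np.float64(90.0)), (-148, np.float64(81.0), np.float64(87.0), np.float64(91.0)), (-140, np.float64(78.0), np.float64(81.0), np.float64(85.0)), (-132, np.float64(77.0), np.float64(81.0), np.float64(85.0)), (-124, np.float64(76.0), np.float64(81.0), np.float64(84.0)), (-116, np.float64(73.0), np.float64(76.0), np.float64(81.0)), (-108, np.float64(72.0), np.float64(76.0), np.float64(79.0)), (-100, np.float64(72.0), np.float64(76.0), np.float64(79.0)), (-92, np.float64(70.0), np.float64(75.0), np.float64(79.0)), (-84, np.float64(86.0), np.float64(90.0), np.float64(93.0)), (-76, np.float64(88.0), np.float64(100.0), np.float64(114.0)), (-68, np.float64(114.0), np.float64(116.0), np.float64(121.0)), (-60, np.float64(119.0), np.float64(121.0), np.float64(123.0)), (-52, np.float64(119.0), np.float64(122.0), np.float64(123.0)), (-44, np.float64(119.0), np.float64(122.0), np.float64(125.0)), 
[... 487 characters left out ...]
.float64(80.0)), (-132, np.float64(74.0), np.float64(77.0), np.float64(80.0)), (-124, np.float64(73.0), np.float64(76.0), np.float64(79.0)), (-68, np.float64(82.0), np.float64(103.0), np.float64(119.0)), (-60, np.float64(87.0), np.float64(118.0), np.float64(120.0)), (-52, np.float64(85.0), np.float64(91.0), np.float64(120.0)), (-44, np.float64(82.0), np.float64(87.0), np.float64(120.0)), (-36, np.float64(83.0), np.float64(119.0), np.float64(121.0)), (-28, np.float64(82.0), np.float64(89.0), np.float64(120.0)), (-20, np.float64(78.0), np.float64(81.0), np.float64(89.0)), (-12, np.float64(77.0), np.float64(79.0), np.float64(81.0))]
guard_lip -0.08542646199728454 0.041304958426640476 0.083 0.74
```

{"name": "step_arm", "arguments": {
  "steps": [-0.05, -0.005, 0, 0, 0, 0, -1, -0.1, -0.01, 0, 0, 0, 0, -1, -0.14, -0.014, 0, 0, 0, 0, -1, -0.184, -0.018, 0, 0, 0, 0, -1, -0.184, -0.018, 0, 0, 0, 0, -1]
}}

```text
time_s: 7.75
ee_pos: [0.5659, 0.169, 0.0982]
eef_rot: [[-0.099, 0.994, -0.037], [0.005, -0.036, -0.999], [-0.995, -0.099, -0.001]]
contact_force: [-1.3, -0.7, 1.0]
gripper_width: 0.001
```

```bash
python3 look.py e
```

```text
7.75 tcp ctrl -0.06180871822084622 0.040518474700099893 0.09815948633002071 F [-1.337 -0.749  1.015] q [  20.847    0.692  140.692  210.662   49.529 -108.599]
top [(-156, np.float64(118.0), np.float64(125.0), np.float64(129.0)), (-148, np.float64(112.0), np.float64(122.0), np.float64(125.0)), (-140, np.float64(113.0), np.float64(119.0), np.float64(122.0)), (-132, np.float64(116.0), np.float64(118.0), np.float64(120.0)), (-124, np.float64(111.0), np.float64(115.0), np.float64(119.0)), (-116, np.float64(109.0), np.float64(114.0), np.float64(117.0)), (-108, np.float64(108.0), np.float64(114.0), np.float64(116.0)), (-100, np.float64(109.0), np.float64(112.0), np.float64(116.0)), (-92, np.float64(106.0), np.float64(111.0), np.float64(116.0)), (-84, np.float64(108.0), np.float64(112.0), np.float64(114.0)), (-76, np.float64(108.0), np.float64(110.0), np.float64(113.0)), (-68, np.float64(111.0), np.float64(118.0), np.float64(128.0)), (-60, np.float64(126.0), np.float64(129.0), np.float64(133.0)), (-52, np.float64(129.0), np.float64(132.0), np.float64(135.0)), (-44, np.float64(127.0), np.floa
[... 868 characters left out ...]
2.0)), (-92, np.float64(105.0), np.float64(110.0), np.float64(111.0)), (-84, np.float64(108.0), np.float64(110.0), np.float64(111.0)), (-68, np.float64(124.0), np.float64(124.0), np.float64(125.0)), (-60, np.float64(126.0), np.float64(128.0), np.float64(129.0)), (-52, np.float64(85.0), np.float64(127.0), np.float64(131.0)), (-44, np.float64(82.0), np.float64(125.0), np.float64(130.0)), (-36, np.float64(84.0), np.float64(125.0), np.float64(127.0)), (-28, np.float64(83.0), np.float64(120.0), np.float64(124.0)), (-20, np.float64(79.0), np.float64(88.0), np.float64(121.0)), (-12, np.float64(78.0), np.float64(79.0), np.float64(80.0))]
guard_lip -0.08338032509783655 0.04268818790460762 0.1063 0.94
```

View pics/e.png

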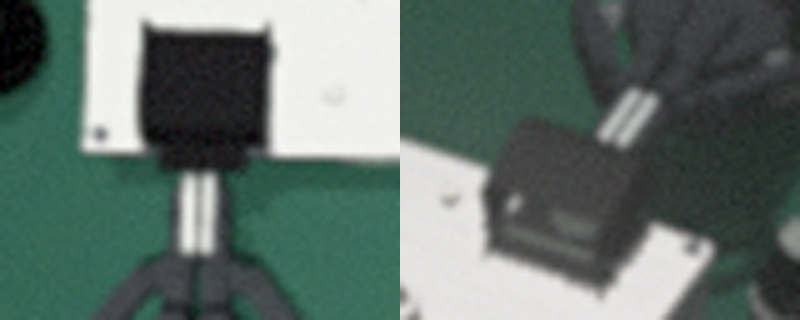

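The guard is up: the lip is at z≈0.107 (about 0.36 rad), the roof is tilted, and the finger is under the lip (top view, 200,165). Now I'll advance in small rows.

{"name": "step_arm", "arguments": {
  "steps": [-0.004, 0.02, 0, 0, 0, 0, -1, -0.007, 0.045, 0, 0, 0, 0, -1, -0.01, 0.07, 0, 0, 0, 0, -1]
}}

```text
time_s: 8.43
ee_pos: [0.5804, 0.1682, 0.0977]
eef_rot: [[-0.1, 0.994, -0.037], [0.004, -0.037, -0.999], [-0.995, -0.1, -0.0]]
contact_force: [-0.2, 0.0, 0.2]
gripper_width: -0.002
```

{"name": "step_arm", "arguments": {
  "steps": [-0.001, 0.01, 0, 0, 0, 0, -1, -0.001, 0.01, 0, 0, 0, 0, -1]
}}

```text
time_s: 8.68
ee_pos: [0.5821, 0.1681, 0.0976]
eef_rot: [[-0.1, 0.994, -0.037], [0.004, -0.037, -0.999], [-0.995, -0.101, -0.0]]
contact_force: [-0.0, -0.3, -0.6]
gripper_width: -0.002
```

{"name": "step_arm", "arguments": {
  "steps": [-0.001, 0.01, 0, 0, 0, 0, -1, -0.001, 0.01, 0, 0, 0, 0, -1]
}}

```text
time_s: 8.93
ee_pos: [0.5836, 0.168, 0.0973]
eef_rot: [[-0.101, 0.994, -0.037], [0.004, -0.037, -0.999], [-0.995, -0.101, -0.0]]
contact_force: [-1.6, 0.2, 0.6]
gripper_width: -0.002
```

{"name": "step_arm", "arguments": {
  "steps": [-0.001, 0.01, 0, 0, 0, 0, -1, -0.001, 0.01, 0, 0, 0, 0, -1]
}}

```text
time_s: 9.18
ee_pos: [0.5859, 0.168, 0.0975]
eef_rot: [[-0.101, 0.994, -0.037], [0.004, -0.037, -0.999], [-0.995, -0.101, -0.0]]
contact_force: [-2.9, -0.3, -0.3]
gripper_width: 0.0
```

{"name": "step_arm", "arguments": {
  "steps": [-0.001, 0.01, 0, 0, 0, 0, -1, -0.001, 0.01, 0, 0, 0, 0, -1]
}}

```text
time_s: 9.43
ee_pos: [0.5883, 0.168, 0.0979]
eef_rot: [[-0.1, 0.994, -0.037], [0.004, -0.037, -0.999], [-0.995, -0.1, -0.001]]
contact_force: [-1.2, 0.1, 0.4]
gripper_width: -0.001
```

{"name": "step_arm", "arguments": {
  "steps": [-0.001, 0.01, 0, 0, 0, 0, -1, -0.001, 0.01, 0, 0, 0, 0, -1]
}}

```text
time_s: 9.68
ee_pos: [0.5903, 0.1679, 0.0978]
eef_rot: [[-0.1, 0.994, -0.037], [0.004, -0.037, -0.999], [-0.995, -0.1, -0.001]]
contact_force: [0.3, 0.1, -0.2]
gripper_width: -0.001
```

{"name": "step_arm", "arguments": {
  "steps": [-0.001, 0.01, 0, 0, 0, 0, -1, -0.001, 0.01, 0, 0, 0, 0, -1]
}}

```text
time_s: 9.93
ee_pos: [0.5921, 0.1678, 0.0977]
eef_rot: [[-0.1, 0.994, -0.037], [0.004, -0.037, -0.999], [-0.995, -0.1, -0.0]]
contact_force: [0.0, -1.0, -0.8]
gripper_width: 0.001
```

```bash
python3 look.py f
```

```text
9.925 tcp ctrl -0.0355054471245279 0.0404291826226717 0.09772862951169176 F [ 0.013 -1.022 -0.824] q [  19.072    3.471  137.759  208.572   48.765 -107.494]
top [(-156, np.float64(119.0), np.float64(123.0), np.float64(132.0)), (-148, np.float64(120.0), np.float64(122.0), np.float64(130.0)), (-140, np.float64(120.0), np.float64(123.0), np.float64(127.0)), (-132, np.float64(115.0), np.float64(123.0), np.float64(127.0)), (-124, np.float64(119.0), np.float64(123.0), np.float64(125.0)), (-116, np.float64(109.0), np.float64(119.0), np.float64(121.0)), (-108, np.float64(113.0), np.float64(117.0), np.float64(119.0)), (-100, np.float64(110.0), np.float64(116.0), np.float64(120.0)), (-92, np.float64(109.0), np.float64(111.0), np.float64(117.0)), (-84, np.float64(109.0), np.float64(113.0), np.float64(117.0)), (-76, np.float64(111.0), np.float64(120.0), np.float64(123.0)), (-68, np.float64(116.0), np.float64(119.0), np.float64(122.0)), (-60, np.float64(122.0), np.float64(127.0), np.float64(133.0)), (-52, np.float64(132.0), np.float64(135.0), np.float64(138.0)), (-44, np.float64(133.0), np.float6
[... 745 characters left out ...]
, (-108, np.float64(114.0), np.float64(116.0), np.float64(118.0)), (-100, np.float64(110.0), np.float64(115.0), np.float64(117.0)), (-92, np.float64(112.0), np.float64(114.0), np.float64(115.0)), (-76, np.float64(119.0), np.float64(120.0), np.float64(123.0)), (-52, np.float64(131.0), np.float64(132.0), np.float64(133.0)), (-44, np.float64(82.0), np.float64(86.0), np.float64(135.0)), (-36, np.float64(85.0), np.float64(131.0), np.float64(135.0)), (-28, np.float64(83.0), np.float64(123.0), np.float64(128.0)), (-20, np.float64(79.0), np.float64(117.0), np.float64(123.0)), (-12, np.float64(78.0), np.float64(82.0), np.float64(119.0))]
guard_lip -0.07997905097519421 0.042724716559706895 0.1166 0.95
```

View pics/f.png

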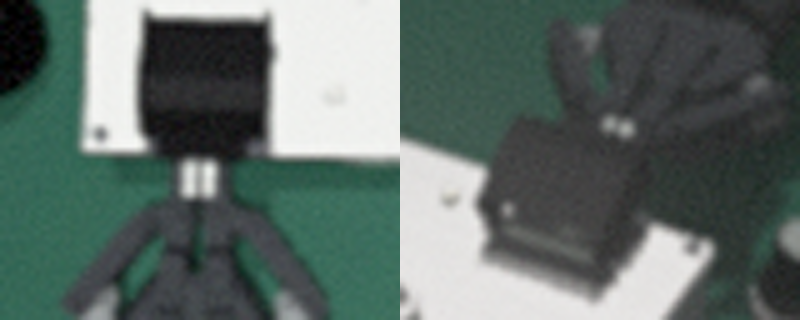

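The push force rose to 2.9 N and then dropped to zero at tip x≈-57, which fits the toggle snapping over. The guard is still up at about 0.55 rad. I'll push slightly further to confirm against the ON stop, then withdraw.

{"name": "step_arm", "arguments": {
  "steps": [-0.001, 0.01, 0, 0, 0, 0, -1, -0.001, 0.01, 0, 0, 0, 0, -1]
}}

```text
time_s: 10.48
ee_pos: [0.5941, 0.1677, 0.0977]
eef_rot: [[-0.1, 0.994, -0.037], [0.004, -0.037, -0.999], [-0.995, -0.1, -0.0]]
contact_force: [-0.2, -0.4, -1.2]
gripper_width: 0.004
```

{"name": "step_arm", "arguments": {
  "steps": [-0.001, 0.01, 0, 0, 0, 0, -1, -0.001, 0.01, 0, 0, 0, 0, -1]
}}

```text
time_s: 10.72
ee_pos: [0.5951, 0.1676, 0.0973]
eef_rot: [[-0.1, 0.994, -0.036], [0.003, -0.036, -0.999], [-0.995, -0.1, 0.001]]
contact_force: [-7.9, 0.5, 3.2]
gripper_width: -0.001
```

{"name": "step_arm", "arguments": {
  "steps": [0.005, -0.05, 0, 0, 0, 0, -1, 0.015, -0.15, 0, 0, 0, 0, -1, 0.028, -0.28, 0, 0, 0, 0, -1, 0.035, -0.35, 0, 0, 0, 0, -1, 0.035, -0.35, 0, 0, 0, 0, -1]
}}

```text
time_s: 11.35
ee_pos: [0.5249, 0.1705, 0.0976]
eef_rot: [[-0.1, 0.994, -0.036], [0.004, -0.036, -0.999], [-0.995, -0.101, -0.0]]
contact_force: [0.3, 0.9, 0.0]
gripper_width: 0.003
```

```bash
python3 look.py g
```

```text
11.35 tcp ctrl -0.10282611810912513 0.04043053949280267 0.09759889522688436 F [0.268 0.864 0.03 ] q [  24.135   -3.987  145.186  214.761   50.374 -111.027]
top [(-156, np.float64(108.0), np.float64(114.0), np.float64(118.0)), (-148, np.float64(108.0), np.float64(113.0), np.float64(116.0)), (-140, np.float64(108.0), np.float64(112.0), np.float64(116.0)), (-132, np.float64(107.0), np.float64(110.0), np.float64(114.0)), (-124, np.float64(109.0), np.float64(110.0), np.float64(112.0)), (-84, np.float64(85.0), np.float64(90.0), np.float64(93.0)), (-76, np.float64(87.0), np.float64(94.0), np.float64(115.0)), (-68, np.float64(114.0), np.float64(118.0), np.float64(121.0)), (-60, np.float64(118.0), np.float64(122.0), np.float64(124.0)), (-52, np.float64(119.0), np.float64(121.0), np.float64(124.0)), (-44, np.float64(118.0), np.float64(121.0), np.float64(124.0)), (-36, np.float64(119.0), np.float64(121.0), np.float64(124.0)), (-28, np.float64(84.0), np.float64(94.0), np.float64(123.0)), (-20, np.float64(78.0), np.float64(82.0), np.float64(84.0)), (-12, np.float64(78.0), np.float64(81.0), np.flo
[... 330 characters left out ...]
64(112.0)), (-124, np.float64(94.0), np.float64(104.0), np.float64(110.0)), (-68, np.float64(82.0), np.float64(118.0), np.float64(118.0)), (-60, np.float64(86.0), np.float64(118.0), np.float64(120.0)), (-52, np.float64(85.0), np.float64(94.0), np.float64(121.0)), (-44, np.float64(83.0), np.float64(96.0), np.float64(120.0)), (-36, np.float64(83.0), np.float64(119.0), np.float64(120.0)), (-28, np.float64(82.0), np.float64(90.0), np.float64(120.0)), (-20, np.float64(78.0), np.float64(81.0), np.float64(89.0)), (-12, np.float64(77.0), np.float64(79.0), np.float64(80.0))]
guard_lip -0.08594653513292795 0.04428648889497079 0.0809 0.82
toggle_tip 0.04711185432820926 -0.009316822514011258 0.0818 0.17
```

View pics/g.png

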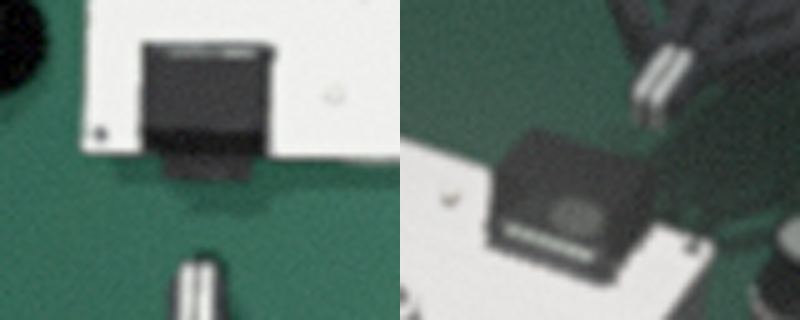

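The guard is shut again (lip at z≈0.086, roof flat at 0.121), and the finger is clear at (200,265). I'll let it settle, check the other things, and hand in.

{"name": "step_arm", "arguments": {
  "steps": [0, -0.03, 0, 0, 0, 0, -1, 0, -0.03, 0, 0, 0, 0, -1, 0, -0.03, 0, 0, 0, 0, -1]
}}

```text
time_s: 12.02
ee_pos: [0.5196, 0.1705, 0.0983]
eef_rot: [[-0.1, 0.994, -0.037], [0.004, -0.037, -0.999], [-0.995, -0.101, -0.0]]
contact_force: [-0.2, -1.0, -0.4]
gripper_width: 0.001
```

```bash
python3 - <<'E'
from h import *
for n in("top","scene"):
  a=grab_frame(n)
  for k in("dimmer_mark","lens","pen_pot","spacer","driver"):
    print(n,k,[(np.array(d["location"]).round(3).tolist(),round(d["conf"],2)) for d in pinpoint(a,k)[:3]])
s=read_state();print(s["time_s"],s["contact_force"]);print(job_done())
E
```

```text
top dimmer_mark [([0.638, 0.059, 0.098], 0.51)]
top lens [([0.618, 0.292, 0.001], 0.68), ([0.584, 0.402, -0.002], 0.59)]
top pen_pot [([0.632, -0.213, -0.001], 0.86), ([0.619, -0.05, -0.0], 0.73), ([0.75, -0.128, 0.004], 0.73)]
top spacer [([0.63, 0.128, 0.002], 0.63)]
top driver [([0.75, 0.13, -0.002], 0.71)]
scene dimmer_mark [([0.636, 0.061, 0.099], 0.59)]
scene lens [([0.613, 0.288, -0.002], 0.94), ([0.588, 0.401, 0.002], 0.72)]
scene pen_pot [([0.749, -0.131, -0.002], 0.96), ([0.628, -0.207, -0.003], 0.84), ([0.619, -0.046, -0.0], 0.63)]
scene spacer [([0.672, 0.116, 0.079], 0.67)]
scene driver [([0.754, 0.136, 0.003], 0.79)]
12.625 [-0.32217843 -0.21623387 -0.48763684]
the job is handed in; nothing more can be done
None
```

I lifted the guard from under its lip with the shut fingers, flipped the toggle to ON under it, and drew the fingers straight out so the guard dropped shut. The job was handed in at about 12.6 s.

**Toggle:** I couldn't see it under the shut guard, so ON is inferred from force. The push rose to 2.9 N, fell to zero as it snapped over, then met a firm stop of about 8 N where the ON position should be.

**Guard and fingers:** The last images show the guard shut, with the lip at z about 0.086 m and the roof flat. The fingertip is about 35 mm clear of the lip, with only sensor noise on the force reading.

**Things around it:** The dimmer mark, lens, pen pot and screwdriver were all found within a few millimetres of where they started.

**Disagreements:**
- **Spacer ring:** The final top-camera detection for it (0.630, 0.128, 0.002) is the controller's own origin, so I took it as a false report. The scene camera had the spacer unmoved.
- **Fingertip position:** The cameras put the real fingertip about 20 mm behind the reported TCP. I planned the moves around that, and the contact points agreed with it.

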